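Show the next reagent bottle to the barcode scanner

TASK

The medium bottle standing in front of the barcode scanner has been logged: set it back in its own well in the rack, the empty one of its size (the other empty wells are for larger and smaller bottles). Then take the tall bottle out of the rack and hold it up to the scanner: upright, its barcode label squarely facing the window, centred on it and about 10 cm from the glass, and finish while still holding it there, steady in the air, so the colleague at the computer can log it. The bottles are glass, so set them down and do not drop them, and leave the scanner and the other things as they stand.

Things in the scene. Friction and masses are not known exactly. Their poses are not given: they have to be found in the camera images.
- rack: White bottle rack, 180 (x, to its far side) by 256 (y) by 40 mm high, fixed; origin under its centre. Six round chamfered wells 28 mm deep. Far row, x = +40 mm: 61 mm wide at y = -80, 0, 80; the tall bottle and the jar are in the first two, either way round, the third is empty. Near row, x = -40: 51 mm at y = -80 (other medium bottle) and 0 (empty), 41 mm at 80 (empty). A card lies by each well.
- own_well (a point): Centre of the floor of the medium bottle's own empty well (near row, middle; 51 mm wide, 28 mm deep). The floor is 12 mm above the bench; the rim is 28 mm above this point. Axes as the rack's.
- medium_center (a point): Centre, 45 mm above the base, of the medium bottle already read: round, amber glass, 46 mm in diameter, 90 mm high, upright on the bench in front of the scanner. Blue screw cap 38 mm in diameter, from 64 to 90 mm above the base. About 0.14 kg. z up the bottle, x out through its label.
- tall_center (a point): Centre, 56 mm above the base, of the tall bottle: round, amber glass, 56 mm in diameter, 112 mm high, the tallest, upright in a far-row well of the rack, base 12 mm above the bench. Blue screw cap 42 mm in diameter, from 86 to 112 mm above the base. About 0.24 kg. z up the bottle, x out through the middle of its barcode label.
- tall_label (a point): Middle of the tall bottle's barcode label: 28 mm out from the bottle's axis along its x, 46 mm above its base (10 mm below its centre). White paper 40 mm wide, 34 mm high, dark upright bars, at the start turned to the rack's far side, up to 55 degrees either way. Axes as the bottle's: x points out of the label.
- window (a point): Middle of the dark reading window on the front of the scanner's grey head (72 mm wide, 84 high, 46 deep; its top 42 mm above this point). It looks level along this frame's -x; z up, y along the window. Its height varies, 150 to 210 mm above the bench. It reads a label held about 100 mm in front of it.
- scanner: Barcode scanner's round foot, 90 mm in diameter, 17 mm high, fixed; origin at the centre of its underside; the window's plane is 37 mm ahead of it (-x). A 14 mm steel column 276 mm high, 18 mm behind the centre, carries the head, which is clamped by friction and slides up or down if pushed with over 25 N.
- medium2_center (a point): Centre (half-way up) of the other medium bottle, 46 mm in diameter, 90 mm high, in the rack's near-row well at y = -80 mm. Leave alone.
- jar_center (a point): Centre (half-way up) of the squat amber jar, 56 mm in diameter, 60 mm high, blue lid, in a far-row well of the rack. Leave alone.
- beaker: Glass beaker, 66 mm across the rim, 85 mm high, on the bench to the far side; origin at the centre of its underside. Leave alone.

How it is judged:
By the outcome, as a careful person would: the job done as asked, in the order asked, and still so for the second after the job is handed in, while the arm keeps its last pose, push and grip.
It also fails if it takes over 64 s, if anything falls off the work surface, if the arm or the gripper's body presses on something with over 40 N, if the wrist force passes 120 N, or if a joint passes its speed limit or range.

ROBOT

A 7-joint arm with a two-finger parallel gripper is mounted at the origin on the work surface. World frame = base frame: x ahead of the robot, y to its left, z up, the work surface at z = 0. Lengths are in m, angles in rad, forces in N, time in s.
With the tool pointing down it reaches from about 0.35 to 0.9 m from the base axis. Payload 8.1 kg.
Tool frame: the origin (TCP) lies between the finger pads; the fingertips stand env.tip_extent ahead of it and the grasp point (between the pads) lies 8 mm behind it (env.tip_extent is the distance from the TCP to the fingertips, in m); x points along the fingers, y is the direction in which the jaws open and shut, and the axes are right-handed (so a half turn about x gives the same grasp; the last joint's range is limited). The gripper opens to 92 mm and grips with 3 to 60 N. Pads are 19 mm wide; open, the fingers measure 130 mm over their backs; the gripper's body (75 mm by 190 mm) begins 47 mm behind the grasp point.
Start: joints at [-1.292, 0.434, 0.025, 1.573, -0.012, 1.134, -0.075], TCP at [0.233, 0.58, 0.204] pointing down, gripper open.
Joint ranges: [-2.62, 2.62], [-0.44, 2.09], [-1.27, 1.32], [0.08, 2.57], [-1.32, 4.46], [0.12, 2], [-2.74, 2.74]. Speed limits (rad/s): [2.22, 2.22, 3.01, 3.01, 3.14, 3.14, 3.14].

INTERFACE

Orientations are given as a unit quaternion [x, y, z, w].
In Python, from rig import env gives the robot as it stands. The module is installed in compiled form; this text tells all that it offers.
- The arm moves only by the shell command python3 -m creep 'ROWS' [FORCE]. ROWS is JSON, a list of rows, each a list of 7 numbers: the turn, a rotation vector about the tool's x, y, z in rad, then the shift along the tool's x, y, z in m, then the closure, from -1 (fully open) to 1 (shut). A call has 1 to 5 rows; each row is the pose to reach, as a shift and turn from the pose measured when the call began, along the tool's axes at that moment; what a row does not reach only later rows make up. A row lasts 1/8 s, in which the tool goes at most 62.5 mm and 10.7 degrees, less where a joint would pass 70% of its speed; a pose out of reach is approached as far as the arm can. A call with a gripper value outside its range is refused whole. The fingers move at their own pace and stop on an object; FORCE is the grip in N (left out, the last holds). Time passes only in rows, so rows that repeat a pose let the fingers close. It gives the time, the measured TCP pose, the force and the opening at its end, in the units of the state.
- env.get_state(): the state, without advancing time (a new reading comes with each control period).
- env.camera(name): name is "scene" or "top" or "wrist"; returns a dict with "frame" (384x512x3 uint8, red, green, blue), "range_z" (384x512 float32, m along the optical axis (not along the pixel's ray), 0 where there is no reading), "fovy" (degrees; the focal length in pixels is half the picture's height over the tangent of half this angle, whatever the lens; pixels are square), "cx", "cy" (the principal point, pixels), "distortion" ([k1, k2, p1, p2, k3] as OpenCV has them; the pictures are not rectified), "camera_from_world" (4x4, takes a point from world to camera coordinates); the wrist camera has in their place "mount" (4x4, takes a point from camera to tool coordinates, whose origin is the TCP and whose axes are the tool frame's). Camera axes: x right, y down, z forward; pixel columns grow to the right and rows downward; lengths in m; the calibration is good to about 2 mm. A picture is of the moment at which its call begins: read the wrist's pose just before it.
- env.job_done(): hands the job in, once; it reports no verdict.
The state is a dict: "clock": time; "joint_pos": joint angles; "dq": joint speeds; "effort": joint torques, N m; "tcp_pos": TCP position; "tcp_rot": TCP orientation; "force": force on the tool from outside, world axes, zero at the start; "wrist_torque": the same for the moment, N m; "finger_gap": finger opening in m.
Only numpy, scipy, OpenCV 4.12 (cv2) and the standard library are available. Lean on these libraries where they do the work, as an engineer would, in place of code of your own. Each camera call takes 0.05 s, during which the arm holds its last target. There are 200 camera calls.

## Working session

There is one attempt and no reset: what is moved stays moved. The work goes in short steps, Python scripts to look and compute and a shell command to move; the robot and the scene stay as the last step left them, time stands still between calls to the robot, and variables do not carry over. Pictures are saved under pics/ and viewed, about 8 in all and at most 12, crops included, and the job is handed in when it is done.

```bash
mkdir -p pics; cat > h.py <<'E'
import numpy as np, cv2
from scipy.spatial.transform import Rotation as R
from rig import env
def cam(name,fn=None):
    s=env.get_state(); c=env.camera(name)
    if name=="wrist":
        T=np.eye(4);T[:3,:3]=R.from_quat(s["tcp_rot"]).as_matrix();T[:3,3]=s["tcp_pos"]
        wc=T@np.array(c["mount"])
    else: wc=np.linalg.inv(np.array(c["camera_from_world"]))
    h=c["frame"].shape[0]; f=h/2/np.tan(np.radians(c["fovy"])/2)
    K=np.array([[f,0,c["cx"]],[0,f,c["cy"]],[0,0,1]])
    d=dict(img=c["frame"],z=c["range_z"],K=K,D=np.array(c["distortion"]),wc=wc)
    if fn: np.savez("pics/"+fn+".npz",**d); cv2.imwrite("pics/"+fn+".png",c["frame"][:,:,::-1])
    return d
def load(fn): return dict(np.load("pics/"+fn+".npz"))
def ray(d,u,v):
    p=cv2.undistortPoints(np.array([[[u,v]]],float),d["K"],d["D"])[0,0]
    return d["wc"][:3,3], d["wc"][:3,:3]@np.array([p[0],p[1],1])
def at(d,u,v):  # depth
    o,r=ray(d,u,v); z=np.median(d["z"][int(v)-1:int(v)+2,int(u)-1:int(u)+2]); return o+r*z
def onz(d,u,v,h):
    o,r=ray(d,u,v); return o+r*(h-o[2])/r[2]
def tri(*obs):
    A=0;b=0
    for d,u,v in obs:
        o,r=ray(d,u,v); r=r/np.linalg.norm(r); P=np.eye(3)-np.outer(r,r); A=A+P;b=b+P@o
    return np.linalg.solve(A,b)
def proj(d,p):
    cw=np.linalg.inv(d["wc"]); return cv2.projectPoints(np.array([p],float),cv2.Rodrigues(cw[:3,:3])[0],cw[:3,3],d["K"],d["D"])[0].ravel()
E
python3 - <<'E'
from h import *
np.set_printoptions(precision=4,suppress=True)
a=cam("scene","s0");b=cam("top","t0")
for d in(a,b): print(d["wc"],d["K"][0,0])
s=env.get_state();print(s,env.tip_extent); print(R.from_quat(s["tcp_rot"]).as_matrix())
E
```

```text
[[ 0.4614  0.5804 -0.671   1.3772]
 [ 0.8872 -0.2941  0.3556 -0.2948]
 [ 0.009  -0.7593 -0.6506  0.8437]
 [ 0.      0.      0.      1.    ]] 429.07179594367756
[[ 0.004  -0.9964  0.0842  0.5526]
 [-0.9997 -0.006  -0.0236  0.1033]
 [ 0.024  -0.0841 -0.9962  1.2199]
 [ 0.      0.      0.      1.    ]] 426.5225839013611
{'clock': 0.1, 'joint_pos': array([-1.2916,  0.4352,  0.025 ,  1.574 , -0.0116,  1.134 , -0.0751]), 'dq': array([-0.0015, -0.0017,  0.0019, -0.0028,  0.0009,  0.0011,  0.0005]), 'effort': array([  0.0034, -66.9119,   0.9886, -31.5144,  -0.0604,   0.0375,
         0.0001]), 'tcp_pos': array([0.2327, 0.5795, 0.2036]), 'tcp_rot': array([ 0.1337,  0.6943, -0.1347,  0.6942]), 'force': array([1.1056, 0.2611, 0.2048]), 'wrist_torque': array([ 0.0457, -0.0348,  0.0485]), 'finger_gap': 0.09182723305299355} 0.011
[[-0.0004  0.3727  0.928 ]
 [-0.0013  0.928  -0.3727]
 [-1.     -0.0014  0.0001]]
```

View pics/s0.png

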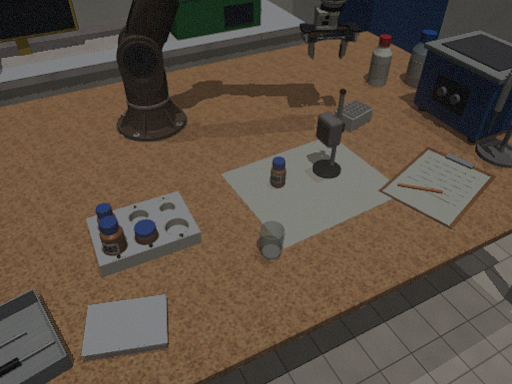

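View pics/t0.png

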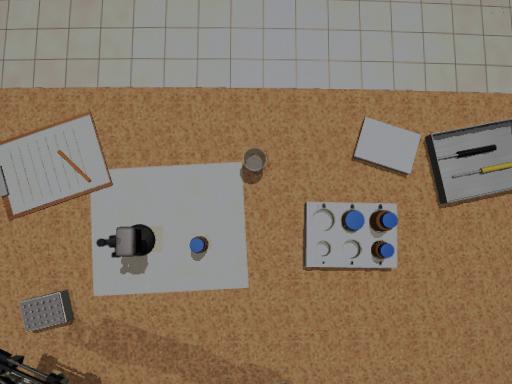

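Scene: rack at scene px (145,232), tall bottle (112,235), read medium bottle (278,172), scanner head (328,128). Top: medium cap (198,245), scanner head (128,241), rack (350,236), tall cap (388,220), jar (354,220), medium2 (386,250), empty own well (351,250).

```bash
python3 - <<'E'
from h import *
np.set_printoptions(precision=4,suppress=True)
def cloud(d):
    h,w=d["z"].shape; uu,vv=np.meshgrid(np.arange(w),np.arange(h))
    p=cv2.undistortPoints(np.stack([uu,vv],-1).reshape(-1,1,2).astype(float),d["K"],d["D"]).reshape(h,w,2)
    P=np.dstack([p,np.ones((h,w))])*d["z"][...,None]
    return P@d["wc"][:3,:3].T+d["wc"][:3,3]
for fn in("t0","s0"):
    d=load(fn);C=cloud(d);img=d["img"];hsv=cv2.cvtColor(img,cv2.COLOR_RGB2HSV)
    m=((hsv[...,0]>100)&(hsv[...,0]<130)&(hsv[...,1]>130)&(hsv[...,2]>60)).astype(np.uint8)
    inb=(C[...,0]>.3)&(C[...,0]<.95)&(abs(C[...,1])<.5)
    n,l,st,ce=cv2.connectedComponentsWithStats(m*inb.astype(np.uint8))
    print(fn)
    for i in range(1,n):
        if st[i,4]>30:
            P=C[l==i];zt=np.percentile(P[:,2],90);T=P[P[:,2]>zt-.006]
            print("blue",ce[i],st[i,4],"ztop",zt,"c",(T.min(0)+T.max(0))[:2]/2,T.mean(0))
    # rack top
    z=C[...,2]
    r=inb&(z>.033)&(z<.046)&(hsv[...,1]<60)&(hsv[...,2]>110)&(C[...,1]<.05)
    P=C[r][:,:2]; print("rack",len(P),cv2.minAreaRect((P*1000).astype(np.float32)))
    r=inb&(z>.13)&(C[...,1]>.15)&(C[...,0]>.3)
    P=C[r]; print("head",len(P),P.min(0),P.max(0),P.mean(0))
    T=P[(abs(P[:,2]-np.median(P[:,2]))<.006)]; print(np.median(P[:,2]),cv2.minAreaRect((T[:,:2]*1000).astype(np.float32)))
    np.save("pics/"+fn+"_c.npy",C)
t=cv2.imread("pics/t0.png");s=cv2.imread("pics/s0.png")
A=cv2.resize(t[195:285,90:220],(520,360),interpolation=cv2.INTER_CUBIC)
B=cv2.resize(s[80:195,255:365],(275,288),interpolation=cv2.INTER_CUBIC)
Cc=cv2.resize(t[195:275,295:405],(495,360),interpolation=cv2.INTER_CUBIC)
o=np.zeros((590,800,3),np.uint8);o[:288,:520]=cv2.resize(A,(520,360))[:288];o[:288,525:]=B
o[290:590,:412]=cv2.resize(Cc,(412,300)); o[290:590,415:]=cv2.resize(s[190:270,80:205],(385,300),interpolation=cv2.INTER_CUBIC)
cv2.imwrite("pics/m1.png",o)
E
```

```text
t0
blue [354.0415 219.9031] 289 ztop 0.07389344859764577 c [ 0.5825 -0.1872] [ 0.5825 -0.1867  0.0713]
blue [389.1828 219.8387] 186 ztop 0.12551892306365942 c [ 0.5826 -0.2668] [ 0.5817 -0.2669  0.1231]
blue [196.519  244.7658] 158 ztop 0.09169157504581986 c [0.5256 0.1784] [0.5154 0.2353 0.097 ]
blue [386.4533 250.1667] 150 ztop 0.10389086343144735 c [ 0.5013 -0.2663] [ 0.5018 -0.2658  0.1012]
rack 3667 ((661.4082641601562, -277.51202392578125), (427.5774841308594, 422.4664306640625), 88.58689880371094)
head 940 [0.4858 0.3698 0.1307] [0.5604 0.4425 0.279 ] [0.5238 0.398  0.1928]
0.19415767246402582 ((524.9439086914062, 399.2606201171875), (69.93462371826172, 51.15962600708008), 1.3982447385787964)
s0
blue [278.6346 160.3462] 52 ztop 0.09151612249485146 c [0.523  0.2357] [0.5213 0.2357 0.0899]
blue [102.3529 208.0392] 102 ztop 0.10325700815290204 c [ 0.5068 -0.2662] [ 0.5071 -0.2669  0.1013]
blue [107.4128 221.7965] 172 ztop 0.12481885951653933 c [ 0.585  -0.2676] [ 0.5858 -0.2677  0.1233]
blue [144.1522 226.8174] 230 ztop 0.07317954094293752 c [ 0.5875 -0.188 ] [ 0.5878 -0.1883  0.0713]
rack 2611 ((542.9755859375, -185.9890899658203), (255.9687957763672, 186.30929565429688), 88.9975814819336)
head 826 [0.492  0.3685 0.1307] [0.5664 0.444  0.2781] [0.5391 0.3948 0.1842]
0.1836695736792423 ((536.5752563476562, 391.82720947265625), (71.00553131103516, 56.318302154541016), 57.25882339477539)
```

View pics/m1.png

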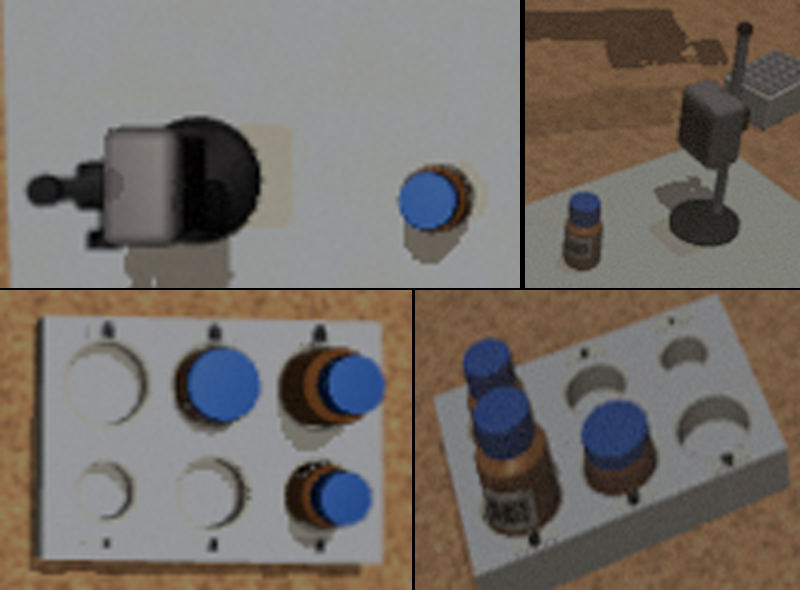

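Jar in the middle far well, tall bottle in the far row at y=-80, own well empty at (351,250), scanner window facing -y. Lift and turn the jaws towards world x first.

```bash
cat >> h.py <<'E'
def plan(p,az=None):
    "remaining shift/turn in tool axes to world TCP p, with tool down and jaw azimuth az (deg)"
    s=env.get_state();Rm=R.from_quat(s["tcp_rot"]); cur=np.degrees(np.arctan2(*Rm.as_matrix()[[1,0],[1,1]]))
    az=cur if az is None else az; a=np.radians(az)
    Y=np.array([np.cos(a),np.sin(a),0]);X=np.array([0,0,-1.]);T=R.from_matrix(np.stack([X,Y,np.cross(X,Y)],1))
    print("t %.2f pos %s az %.1f gap %.4f F %s q7 %.2f"%(s["clock"],np.round(s["tcp_pos"],4),cur,s["finger_gap"],np.round(s["force"],1),s["joint_pos"][6]))
    print("turn",np.round((Rm.inv()*T).as_rotvec(),4),"shift",np.round(Rm.inv().apply(np.array(p)-s["tcp_pos"]),4))
E
python3 -m creep '[[0.18,0,0,-0.04,0,0,-1],[0.36,0,0,-0.09,0,0,-1],[0.54,0,0,-0.13,0,0,-1],[0.72,0,0,-0.13,0,0,-1],[0.9,0,0,-0.13,0,0,-1]]'
python3 -c "
from h import *
plan([.46,.2355,.30],0)"
```

```text
clock: 0.72
tcp_pos: [0.2327, 0.5797, 0.3338]
tcp_rot: [0.424, 0.565, -0.425, 0.566]
force: [0.3, 0.6, -0.3]
finger_gap: 0.0917
t 0.72 pos [0.2327 0.5797 0.3338] az 16.2 gap 0.0917 F [ 0.3  0.6 -0.3] q7 -0.92
turn [0.2831 0.001  0.0005] shift [0.0341 0.1221 0.3939]
```

```bash
python3 -m creep '[[0.06,0,0,0,0.015,0.05,-1],[0.12,0,0,0,0.03,0.1,-1],[0.18,0,0,0,0.046,0.15,-1],[0.24,0,0,0,0.061,0.2,-1],[0.28,0,0,0,0.076,0.25,-1]]'
python3 -c "
from h import *
plan([.46,.2355,.30],0)"
```

```text
clock: 1.35
tcp_pos: [0.3761, 0.3592, 0.3338]
tcp_rot: [0.499, 0.5, -0.5, 0.501]
force: [1.3, 0.6, -0.2]
finger_gap: 0.0918
t 1.35 pos [0.3761 0.3592 0.3338] az 0.1 gap 0.0918 F [ 1.3  0.6 -0.2] q7 -0.79
turn [0.0016 0.0014 0.0007] shift [0.0339 0.0837 0.1238]
```

```bash
python3 -m creep '[[0,0,0,0.011,0.028,0.041,-1],[0,0,0,0.022,0.056,0.082,-1],[0,0,0,0.034,0.084,0.124,-1],[0,0,0,0.034,0.084,0.124,-1]]'
python3 -c "
from h import *
d=cam('wrist','w1');print(d['wc'].round(3)); plan([.523,.2355,.25],0)"
```

```text
clock: 1.85
tcp_pos: [0.4618, 0.2306, 0.2991]
tcp_rot: [-0.5, -0.498, 0.503, -0.499]
force: [-0.4, 1.4, -0.2]
finger_gap: 0.092
[[ 1.    -0.004 -0.004  0.462]
 [-0.005 -0.963 -0.27   0.302]
 [-0.002  0.27  -0.963  0.479]
 [ 0.     0.     0.     1.   ]]
t 1.90 pos [0.4607 0.2333 0.2994] az -0.1 gap 0.0918 F [ 0.7  0.1 -0.2] q7 -0.47
turn [-0.0026  0.0023  0.0015] shift [ 0.0493  0.0623 -0.0025]
```

View pics/w1.png

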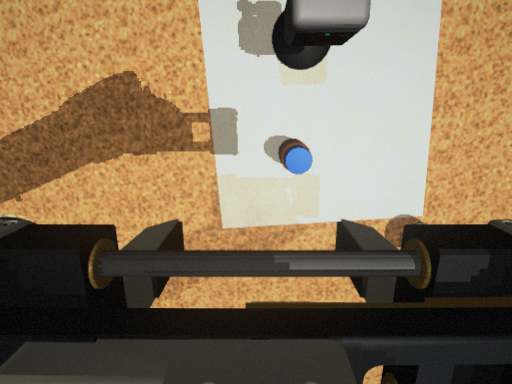

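Wrist view: medium cap at (298,160), scanner head's bottom-front at (328,25), foot (302,45).

```bash
cat >> h.py <<'E'
def cloud(d):
    h,w=d["z"].shape; uu,vv=np.meshgrid(np.arange(w),np.arange(h))
    p=cv2.undistortPoints(np.stack([uu,vv],-1).reshape(-1,1,2).astype(float),d["K"],d["D"]).reshape(h,w,2)
    P=np.dstack([p,np.ones((h,w))])*d["z"][...,None]
    return P@d["wc"][:3,:3].T+d["wc"][:3,3]
def caps(d):
    C=cloud(d);hsv=cv2.cvtColor(d["img"],cv2.COLOR_RGB2HSV)
    m=((hsv[...,0]>100)&(hsv[...,0]<130)&(hsv[...,1]>130)&(hsv[...,2]>60)&(C[...,0]>.3)&(C[...,0]<.75)).astype(np.uint8)
    n,l,st,ce=cv2.connectedComponentsWithStats(m)
    for i in range(1,n):
        if st[i,4]>100:
            P=C[l==i];zt=np.percentile(P[:,2],80);k=(l==i)&(abs(C[...,2]-zt)<.005)
            k=cv2.morphologyEx(k.astype(np.uint8),cv2.MORPH_OPEN,np.ones((3,3)))
            cn=max(cv2.findContours(k,0,1)[0],key=cv2.contourArea);e=cv2.fitEllipse(cn);print("cap px",np.round(e[0],1),"ztop %.4f"%zt,"xy",onz(d,*e[0],zt)[:2].round(4))
E
python3 -c "
from h import *
caps(load('w1')); caps(load('t0')); t=load('t0');w=load('w1')
print('tri',tri((w,298.3,159.8),(t,197.7,244.8)).round(4))"
```

```text
cap px [297.7 159.8] ztop 0.0905 xy [0.514  0.2373]
cap px [352.7 219.7] ztop 0.0729 xy [ 0.5832 -0.1829]
cap px [389.3 219.4] ztop 0.1247 xy [ 0.5828 -0.2666]
cap px [196.5 245.1] ztop 0.0908 xy [0.5142 0.2359]
cap px [386.3 250.2] ztop 0.1028 xy [ 0.502  -0.2644]
tri [0.5155 0.2347 0.0782]
```

```bash
python3 -c "
from h import *
plan([.5145,.2365,.14],0)"
python3 -m creep '[[0,0,0,0.05,0.02,-0.002,-1],[0,0,0,0.1,0.04,-0.003,-1],[0,0,0,0.15,0.053,-0.003,-1],[0,0,0,0.159,0.053,-0.003,-1],[0,0,0,0.159,0.053,-0.003,-1]]'
python3 -c "
from h import *
caps(cam('wrist','w2'))
plan([.5145,.2365,.077],0)"
```

```text
t 1.90 pos [0.4607 0.2333 0.2994] az -0.1 gap 0.0918 F [ 0.7  0.1 -0.2] q7 -0.47
turn [-0.0026  0.0023  0.0015] shift [ 0.1593  0.054  -0.0037]
clock: 2.52
tcp_pos: [0.5129, 0.2368, 0.1408]
tcp_rot: [-0.499, -0.5, 0.501, -0.5]
force: [-0.4, -1.1, 1.9]
finger_gap: 0.092
cap px [260.9 191.3] ztop 0.0904 xy [0.5139 0.2434]
t 2.58 pos [0.5136 0.2369 0.1418] az -0.1 gap 0.0920 F [ 0.9 -0.4  1.1] q7 -0.31
turn [-0.0015  0.0011  0.0005] shift [0.0648 0.0009 0.0004]
```

View pics/w2.png

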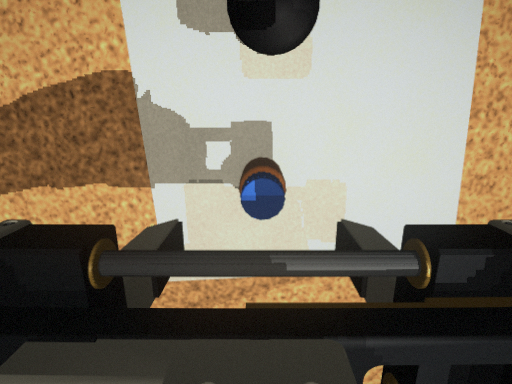

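Full cap ellipse centred at about (263,199), consistent with y≈0.237. Descending and gripping.

```bash
python3 -c "
from h import *
print(onz(load('w2'),263,199,.0904))"
python3 -m creep '[[0,0,0,0.02,0.001,0,-1],[0,0,0,0.04,0.001,0,-1],[0,0,0,0.055,0.001,0,-1],[0,0,0,0.064,0.001,0,-1],[0,0,0,0.064,0.001,0,-1]]' 20
python3 -m creep '[[0,0,0,0,0,0,0.3],[0,0,0,0,0,0,0.6],[0,0,0,0,0,0,1],[0,0,0,0,0,0,1],[0,0,0,0,0,0,1]]' 20
python3 -c "
from h import *
plan([.5145,.2365,.077],0)"
```

```text
[0.51567282 0.23667407 0.0904    ]
clock: 3.2
tcp_pos: [0.5145, 0.237, 0.0779]
tcp_rot: [-0.5, -0.5, 0.501, -0.5]
force: [0.1, -0.3, 0.1]
finger_gap: 0.0919
clock: 3.82
tcp_pos: [0.5145, 0.237, 0.0779]
tcp_rot: [-0.5, -0.5, 0.501, -0.5]
force: [0.4, -0.5, -0.1]
finger_gap: 0.0465
t 3.83 pos [0.5145 0.237  0.0779] az -0.1 gap 0.0465 F [ 0.4 -0.5 -0.1] q7 -0.27
turn [-0.0015  0.0011  0.0006] shift [0.0009 0.     0.0005]
```

```bash
python3 -m creep '[[0,0,0,0,0,0,1],[0,0,0,0,0,0,1],[0,0,0,-0.01,0,0,1],[0,0,0,-0.04,0,0,1],[0,0,0,-0.08,0,0,1]]' 20
python3 -c "
from h import *
plan([.503,-.187,.20],0)"
```

```text
clock: 4.45
tcp_pos: [0.514, 0.2367, 0.1588]
tcp_rot: [-0.499, -0.5, 0.501, -0.5]
force: [-0.0, 0.2, -0.5]
finger_gap: 0.0009
t 4.45 pos [0.514  0.2367 0.1588] az -0.1 gap 0.0009 F [-0.   0.2 -0.5] q7 -0.32
turn [-0.0016  0.002   0.0018] shift [-0.0403 -0.0104  0.4238]
```

The jaws closed to nothing. Look before anything else.

```bash
python3 -c "
from h import *
cam('wrist','w3'); s=cam('scene','s1');cam('top','t1')
caps(load('t1'))
a=cv2.imread('pics/w3.png');b=cv2.resize(cv2.imread('pics/s1.png')[80:200,225:375],(400,320),interpolation=2)
o=np.zeros((384,800,3),np.uint8);o[:300,:400]=cv2.resize(a,(400,300));o[:320,400:]=b;cv2.imwrite('pics/m2.png',o)"
```

```text
cap px [353.9 219.9] ztop 0.0727 xy [ 0.5827 -0.1863]
cap px [389.2 219.8] ztop 0.1246 xy [ 0.5817 -0.2663]
cap px [387.4 249.5] ztop 0.1030 xy [ 0.5038 -0.2674]
```

View pics/m2.png

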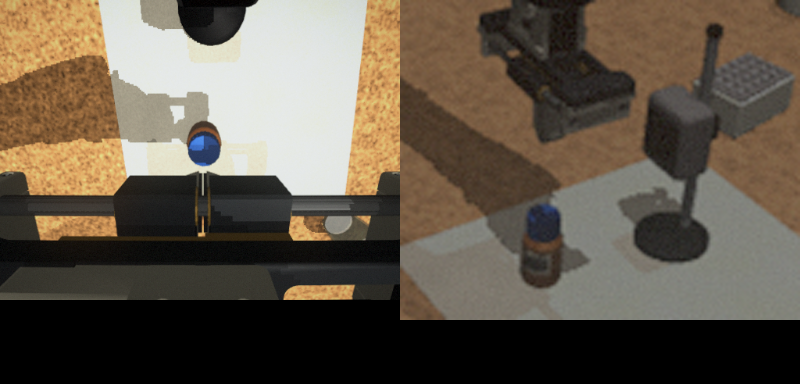

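```bash
python3 -c "
from h import *
w=load('w3'); s=env.get_state(); p=s['tcp_pos']; print(p)
print('tcp px',proj(w,p),'tip',proj(w,p-[0,0,.011]),'grasp',proj(w,p+[0,0,.008]))
print('bottle',onz(w,204*1.28,150*1.28,.0904), at(w,261,190),'before',at(load('w2'),263,197))
C=cloud(w)
for v in range(215,310,8): print(v,C[v,255].round(3),C[v,268].round(3))
for n in('s0','s1'):
  d=load(n);C=cloud(d);h=cv2.cvtColor(d['img'],cv2.COLOR_RGB2HSV);k=(h[...,0]>100)&(h[...,0]<130)&(h[...,1]>130)&(C[...,1]>.1)&(C[...,1]<.3)&(C[...,0]>.4)&(C[...,2]<.12);print(n,k.sum(),C[k].mean(0),np.argwhere(k).mean(0))
"
```

```text
[0.51606274 0.23765978 0.16053277]
tcp px [262.6057266 220.5832832] tip [262.47333381 214.83693659] grasp [262.71160201 225.17957281]
bottle [0.51531421 0.23767707 0.0904    ] [0.51520637 0.23930948 0.08951248] before [0.5156726  0.23827522 0.08985736]
215 [0.508 0.182 0.001] [0.524 0.182 0.001]
223 [0.511 0.246 0.185] [0.519 0.247 0.188]
231 [0.512 0.246 0.196] [0.517 0.271 0.254]
239 [0.512 0.246 0.207] [0.517 0.271 0.26 ]
247 [0.512 0.246 0.215] [0.517 0.27  0.263]
255 [0.513 0.267 0.263] [0.517 0.269 0.265]
263 [0.513 0.265 0.265] [0.517 0.267 0.267]
271 [0.513 0.263 0.265] [0.517 0.265 0.268]
279 [0.512 0.236 0.227] [0.517 0.262 0.268]
287 [0.512 0.232 0.227] [0.517 0.259 0.266]
295 [0.512 0.228 0.228] [0.517 0.25  0.259]
303 [0.513 0.258 0.273] [0.517 0.258 0.273]
s0 52 [0.52129545 0.23570296 0.08994549] [160.34615385 278.63461538]
s1 5 [0.51314731 0.24636255 0.09019799] [157.8 280.4]
```

```bash
python3 -c "
from h import *
w=load('w3');C=cloud(w)
for z in(.1495,.16,.17,.18,.19): print(z,proj(w,[.516,.2472,z]))
for v in range(206,240,2): print(v,' '.join('%.3f'%C[v,c,2] for c in range(200,330,8)), C[v,256].round(3))
a=cv2.imread('pics/w3.png')[180:320,150:370];cv2.imwrite('pics/m3.png',cv2.resize(a,(800,509),interpolation=2))"
```

```text
0.1495 [262.41895949 201.93399698]
0.16 [262.5438816  206.78862235]
0.17 [262.67593879 211.92145923]
0.18 [262.82296348 217.63718728]
0.19 [262.98764762 224.04085978]
206 0.000 0.001 0.000 0.001 0.000 0.001 0.090 0.090 0.091 0.090 0.000 0.001 0.001 0.000 -0.000 0.000 0.000 [0.511 0.224 0.09 ]
208 0.001 0.001 0.000 0.001 0.001 -0.001 -0.001 0.090 0.089 0.090 -0.001 0.000 0.001 0.000 0.001 0.000 0.001 [0.511 0.222 0.09 ]
210 -0.000 -0.000 0.001 -0.000 0.001 0.000 -0.000 0.090 0.090 -0.000 0.000 0.001 0.002 0.000 0.000 -0.001 0.000 [0.511 0.22  0.09 ]
212 0.000 0.001 0.002 -0.001 0.000 -0.001 0.001 -0.001 -0.000 0.000 0.000 0.001 0.001 0.001 0.001 0.000 0.001 [ 0.509  0.186 -0.001]
214 0.000 0.000 0.002 -0.000 0.001 0.001 0.000 0.001 0.001 -0.000 0.001 0.002 0.001 0.000 0.000 0.001 -0.001 [0.509 0.184 0.001]
216 0.001 0.000 -0.000 -0.000 0.000 0.001 0.001 0.001 -0.000 0.001 0.000 0.001 0.001 0.001 0.001 0.001 0.000 [0.509 0.181 0.001]
218 -0.000 0.000 -0.000 0.001 0.000 0.001 0.001 0.002 0.000 0.001 -0.001 -0.000 0.001 0.000 0.000 -0.000 0.001 [0.509 0.179 0.002]
220 0.001 -0.000 -0.000
[... 544 characters left out ...]
92 0.256 0.255 0.256 0.255 0.255 0.255 0.257 0.256 [0.512 0.245 0.191]
230 0.257 0.257 0.256 0.258 0.257 0.257 0.257 0.195 0.196 0.256 0.257 0.257 0.257 0.257 0.257 0.257 0.258 [0.512 0.246 0.195]
232 0.259 0.259 0.259 0.257 0.259 0.259 0.258 0.199 0.197 0.259 0.259 0.258 0.259 0.258 0.258 0.258 0.258 [0.512 0.246 0.199]
234 0.261 0.260 0.260 0.260 0.261 0.260 0.260 0.200 0.201 0.260 0.260 0.261 0.260 0.261 0.259 0.260 0.259 [0.512 0.246 0.2  ]
236 0.262 0.262 0.262 0.262 0.261 0.261 0.262 0.202 0.202 0.260 0.262 0.261 0.262 0.261 0.262 0.262 0.261 [0.512 0.246 0.202]
238 0.262 0.263 0.262 0.263 0.262 0.262 0.264 0.205 0.206 0.263 0.262 0.263 0.263 0.263 0.263 0.263 0.263 [0.512 0.246 0.205]
```

View pics/m3.png

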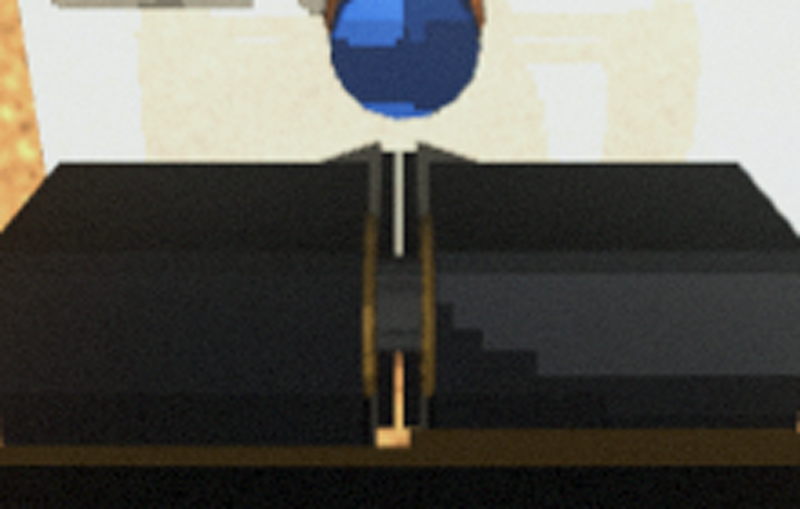

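Key finding: the wrist depth shows the real fingertips end about 22 mm *behind* the reported TCP (tip z 0.183 at TCP z 0.1605) instead of 11 mm ahead, so the jaws closed above the cap. The bottle has not moved (0.515, 0.237). I'll use this measured offset from here on: grip by placing TCP at z≈0.045.

```bash
python3 -m creep '[[0,0,0,0,0,0,-1],[0,0,0,0,0,0,-1],[0,0,0,0.02,0,0,-1],[0,0,0,0.04,0,0,-1],[0,0,0,0.05,0,0,-1]]' 25
python3 -m creep '[[0,0,0,0,0,0,-1],[0,0,0,0,0,0,-1],[0,0,0,0,0,0,-1],[0,0,0,0,0,0,-1],[0,0,0,0,0,0,-1]]'
python3 -c "
from h import *
plan([.5155,.237,.045],0)"
```

```text
clock: 5.22
tcp_pos: [0.5153, 0.2373, 0.1089]
tcp_rot: [0.501, 0.499, -0.5, 0.5]
force: [0.8, -0.2, 1.4]
finger_gap: 0.0458
clock: 5.85
tcp_pos: [0.5154, 0.2374, 0.1092]
tcp_rot: [0.501, 0.499, -0.5, 0.5]
force: [0.6, 0.1, -0.2]
finger_gap: 0.091
t 5.85 pos [0.5154 0.2374 0.1092] az -0.1 gap 0.0910 F [ 0.6  0.1 -0.2] q7 -0.29
turn [-0.0015 -0.0004 -0.0015] shift [ 0.0642 -0.      0.0004]
```

```bash
python3 -m creep '[[0,0,0,0.02,0,0,-1],[0,0,0,0.04,0,0,-1],[0,0,0,0.055,0,0,-1],[0,0,0,0.064,0,0,0.2],[0,0,0,0.064,0,0,1]]'
python3 -m creep '[[0,0,0,0,0,0,1],[0,0,0,0,0,0,1],[0,0,0,0,0,0,1],[0,0,0,0,0,0,1],[0,0,0,0,0,0,1]]' 25
python3 -m creep '[[0,0,0,0,0,0,1],[0,0,0,0,0,0,1],[0,0,0,0,0,0,1]]' 25
python3 -c "
from h import *
plan([.5155,.237,.045],0)"
```

```text
clock: 6.48
tcp_pos: [0.5153, 0.2372, 0.0448]
tcp_rot: [0.501, 0.499, -0.5, 0.5]
force: [0.2, -0.2, -0.2]
finger_gap: 0.0763
clock: 7.1
tcp_pos: [0.5155, 0.2373, 0.045]
tcp_rot: [0.501, 0.499, -0.5, 0.5]
force: [0.1, -0.8, 2.3]
finger_gap: 0.0377
clock: 7.48
tcp_pos: [0.5155, 0.2373, 0.045]
tcp_rot: [0.501, 0.499, -0.5, 0.5]
force: [-0.4, 0.0, 2.3]
finger_gap: 0.0377
t 7.47 pos [0.5155 0.2373 0.045 ] az -0.1 gap 0.0377 F [-0.4  0.   2.3] q7 -0.25
turn [-0.0016 -0.0001 -0.0011] shift [0.     0.     0.0003]
```

```bash
python3 -m creep '[[0,0,0,-0.01,0,0,1],[0,0,0,-0.04,0,0,1],[0,0,0,-0.08,0,0,1],[0,0,0,-0.13,0,0,1],[0,0,0,-0.16,0,0,1]]'
python3 -m creep '[[0,0,0,0,-0.015,0.04,1],[0,0,0,0,-0.03,0.09,1],[0,0,0,0,-0.045,0.15,1],[0,0,0,0,-0.06,0.21,1],[0,0,0,0,-0.07,0.27,1]]'
python3 -c "
from h import *
plan([.43,-.24,.2],0)"
```

```text
clock: 8.1
tcp_pos: [0.5159, 0.2373, 0.208]
tcp_rot: [0.502, 0.499, -0.499, 0.5]
force: [-0.3, 0.0, -1.9]
finger_gap: 0.0373
clock: 8.72
tcp_pos: [0.4444, -0.0344, 0.208]
tcp_rot: [0.502, 0.499, -0.499, 0.5]
force: [1.2, 0.7, -1.2]
finger_gap: 0.0378
t 8.72 pos [ 0.4444 -0.0344  0.208 ] az -0.1 gap 0.0378 F [ 1.2  0.7 -1.2] q7 0.08
turn [-0.0019 -0.0024 -0.004 ] shift [ 0.0074 -0.014   0.2057]
```

```bash
python3 -m creep '[[0,0,0,0,-0.005,0.05,1],[0,0,0,0,-0.01,0.1,1],[0,0,0,0,-0.014,0.16,1],[0,0,0,0,-0.014,0.2,1],[0,0,0,0,-0.014,0.205,1]]'
python3 -c "
from h import *
d=cam('wrist','w4'); plan([.43,-.24,.2],0)
caps(d)
C=cloud(d);hs=cv2.cvtColor(d['img'],cv2.COLOR_RGB2HSV);k=(abs(C[...,2]-.04)<.004)&(hs[...,1]<70)&(hs[...,2]>100);P=C[k];print(len(P),P.min(0),P.max(0),np.median(P[:,2]));print(cv2.minAreaRect((P[:,:2]*1000).astype(np.float32)))"
```

```text
clock: 9.35
tcp_pos: [0.4291, -0.2426, 0.208]
tcp_rot: [0.503, 0.497, -0.5, 0.499]
force: [-0.7, 0.3, -2.0]
finger_gap: 0.0374
t 9.40 pos [ 0.4294 -0.2412  0.2078] az -0.3 gap 0.0374 F [ 0.8 -0.2 -1.9] q7 0.63
turn [-0.0053 -0.0017 -0.0042] shift [ 0.0078  0.0005 -0.0012]
cap px [398.5 127.1] ztop 0.0724 xy [ 0.5811 -0.188 ]
cap px [326.8 204.7] ztop 0.1024 xy [ 0.5004 -0.2663]
cap px [413.  210.8] ztop 0.1243 xy [ 0.5804 -0.266 ]
cap px [259.1 237. ] ztop 0.2535 xy [ 0.4287 -0.2335]
cap px [258.9 279.6] ztop 0.2534 xy [ 0.4285 -0.2584]
20133 [ 0.45164631 -0.31514307  0.03600223] [ 0.63470202 -0.05942254  0.04375867] 0.039796296655707
((543.0067138671875, -187.62466430664062), (256.00970458984375, 180.7902374267578), 89.12310791015625)
```

View pics/w4.png

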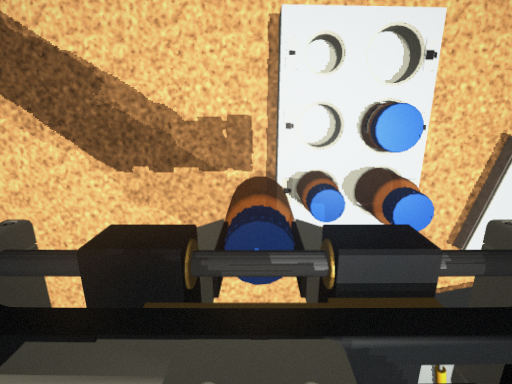

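Rack fit: centre (0.543,-0.1876), yaw -0.9°, own well seen at px (322,126), rest undisturbed. Check the well's rim by projecting hole pixels onto the rim plane.

```bash
python3 -c "
from h import *
d=load('w4');C=cloud(d)
for c in[(.503,-.187),(.5042,-.107),(.5842,-.108)]:
  Q=[]
  for v in range(20,180):
    for u in range(270,450):
      p=onz(d,u,v,.0395)[:2]
      if np.hypot(*(p-c))<.037 and (C[v,u,2]<.0365): Q.append(p)
  Q=np.array(Q);print(c,len(Q),cv2.minEnclosingCircle((Q*1000).astype(np.float32)),Q.mean(0))
plan([.503,-.187,.2],-1)"
```

```text
(0.503, -0.187) 1441 ((502.8152770996094, -188.03994750976562), 26.27943229675293) [ 0.50229642 -0.1877133 ]
(0.5042, -0.107) 1098 ((503.12884521484375, -107.56648254394531), 21.594648361206055) [ 0.50290859 -0.10782375]
(0.5842, -0.108) 2415 ((582.3760375976562, -108.84024047851562), 31.38574981689453) [ 0.58206926 -0.10911225]
t 9.40 pos [ 0.4294 -0.2412  0.2078] az -0.3 gap 0.0374 F [ 0.8 -0.2 -1.9] q7 0.63
turn [ 0.0121 -0.0018 -0.0042] shift [ 0.0082  0.0733 -0.0546]
```

```bash
python3 -m creep '[[0,0,0,0,0.02,-0.015,1],[0,-0.002,-0.004,0.02,0.045,-0.035,1],[0,-0.002,-0.004,0.05,0.07,-0.05,1],[0,-0.002,-0.004,0.07,0.073,-0.054,1],[0,-0.002,-0.004,0.07,0.073,-0.054,1]]'
python3 -c "
from h import *
plan([.5026,-.1875,.072],0)"
```

```text
clock: 10.02
tcp_pos: [0.5031, -0.1841, 0.1368]
tcp_rot: [-0.5, -0.501, 0.501, -0.499]
force: [-0.0, 0.1, -0.2]
finger_gap: 0.0371
t 10.03 pos [ 0.5031 -0.1841  0.1368] az -0.1 gap 0.0371 F [-0.   0.1 -0.2] q7 0.58
turn [-0.0013 -0.0012  0.0031] shift [ 0.0648 -0.0003  0.0035]
```

```bash
python3 -m creep '[[0,0,0,0.015,0,0.0035,1],[0,0,0,0.035,0,0.0035,1],[0,0,0,0.045,0,0.0035,1],[0,0,0,0.045,0,0.0035,1]]'
python3 -c "
from h import *
plan([.5026,-.1875,.057],0)"
```

```text
clock: 10.52
tcp_pos: [0.5025, -0.1876, 0.0915]
tcp_rot: [-0.5, -0.501, 0.501, -0.498]
force: [-0.2, 0.1, -1.0]
finger_gap: 0.0376
t 10.53 pos [ 0.5025 -0.1876  0.0915] az -0.1 gap 0.0376 F [-0.2  0.1 -1. ] q7 0.64
turn [-0.0017 -0.0014  0.0039] shift [ 0.0345  0.0002 -0.    ]
```

```bash
python3 -m creep '[[0,-0.001,0.003,0.007,0,0,1],[0,-0.001,0.003,0.014,0,0,1],[0,-0.001,0.003,0.018,0,0,1],[0,-0.001,0.003,0.018,0,0,1]]'
python3 -c "
from h import *
plan([.5026,-.1875,.057],0)"
```

```text
clock: 11.02
tcp_pos: [0.5023, -0.1875, 0.0732]
tcp_rot: [-0.5, -0.5, 0.501, -0.499]
force: [-0.6, -0.5, -1.2]
finger_gap: 0.0375
t 11.03 pos [ 0.5023 -0.1875  0.0732] az -0.1 gap 0.0375 F [-0.6 -0.5 -1.2] q7 0.66
turn [-0.0017 -0.0005  0.0014] shift [0.0162 0.0003 0.    ]
```

Entering freely (base 12 mm below the rim). Lower the rest.

```bash
python3 -m creep '[[0,0,0,0.006,0,0,1],[0,0,0,0.011,0,0,1],[0,0,0,0.0145,0,0,1],[0,0,0,0.0155,0,0,1],[0,0,0,0.0155,0,0,1]]'
python3 -c "
from h import *
plan([.5026,-.1875,.057],0)"
```

```text
clock: 11.65
tcp_pos: [0.5023, -0.1875, 0.0577]
tcp_rot: [-0.5, -0.5, 0.501, -0.499]
force: [-0.3, 1.2, -0.5]
finger_gap: 0.0373
t 11.65 pos [ 0.5023 -0.1875  0.0577] az -0.1 gap 0.0373 F [-0.3  1.2 -0.5] q7 0.67
turn [-0.0017 -0.0005  0.0015] shift [ 0.0007  0.0003 -0.    ]
```

```bash
python3 -m creep '[[0,0,0,0.001,0,0,1],[0,0,0,0.001,0,0,1],[0,0,0,0.001,0,0,0.1],[0,0,0,0.001,0,0,0],[0,0,0,0.001,0,0,-0.2]]'
python3 -m creep '[[0,0,0,0,0,0,-0.3],[0,0,0,0,0,0,-0.3],[0,0,0,-0.01,0,0,-0.3],[0,0,0,-0.04,0,0,-0.3],[0,0,0,-0.08,0,0,-0.3]]'
python3 -c "
from h import *
plan([.582,-.267,.16],-90)"
```

```text
clock: 12.28
tcp_pos: [0.5023, -0.1875, 0.0567]
tcp_rot: [-0.5, -0.5, 0.501, -0.499]
force: [-0.7, 0.6, -0.3]
finger_gap: 0.0517
clock: 12.9
tcp_pos: [0.5018, -0.1875, 0.1376]
tcp_rot: [-0.5, -0.5, 0.501, -0.499]
force: [0.7, 0.4, -0.6]
finger_gap: 0.0598
t 12.90 pos [ 0.5018 -0.1875  0.1376] az -0.1 gap 0.0598 F [ 0.7  0.4 -0.6] q7 0.59
turn [1.5687 0.002  0.0027] shift [-0.0227  0.0803  0.0793]
```

Medium bottle released. Now above the tall bottle, with the wrist camera on the label (far) side.

```bash
python3 -m creep '[[0.18,0,0,-0.025,0,0,-0.3],[0.36,0,0,-0.04,0.02,0.02,-0.6],[0.54,0,0,-0.04,0.04,0.04,-1],[0.72,0,0,-0.04,0.06,0.06,-1],[0.9,0,0,-0.04,0.08,0.08,-1]]'
python3 -m creep '[[0.18,0,0,0,0,0,-1],[0.36,0,0,0,0,0,-1],[0.54,0,0,0,0,0,-1],[0.66,0,0,0,0,0,-1],[0.66,0,0,0,0,0,-1]]'
python3 -c "
from h import *
cam('wrist','w5');cam('scene','s5')
plan([.582,-.267,.175],-90)
caps(load('w5'))
a=cv2.imread('pics/w5.png');b=cv2.imread('pics/s5.png')
o=np.zeros((600,800,3),np.uint8);o[:300,:400]=cv2.resize(a,(400,300));o[:300,405:]=cv2.resize(b[195:270,80:180],(395,300),interpolation=2)
o[300:,:]=cv2.resize(a[40:240,130:397],(800,300)[::1],interpolation=2) if 0 else cv2.resize(a[90:240,60:460],(800,300),interpolation=2)
cv2.imwrite('pics/m4.png',o)"
```

```text
clock: 13.52
tcp_pos: [0.5825, -0.2681, 0.1781]
tcp_rot: [-0.668, -0.231, 0.669, -0.23]
force: [0.2, -0.6, -0.5]
finger_gap: 0.091
clock: 14.15
tcp_pos: [0.5825, -0.2679, 0.1784]
tcp_rot: [-0.706, -0.002, 0.708, -0.001]
force: [-0.3, -0.6, -1.0]
finger_gap: 0.0915
t 14.25 pos [ 0.5825 -0.2681  0.1784] az -89.6 gap 0.0919 F [-0.1 -0.1 -0.1] q7 -0.65
turn [0.0062 0.0023 0.0004] shift [ 0.0034 -0.0011  0.0005]
cap px [183.  181.8] ztop 0.0725 xy [ 0.5837 -0.1901]
cap px [259.6 197.8] ztop 0.1245 xy [ 0.5828 -0.2691]
cap px [180.8 279.2] ztop 0.1026 xy [ 0.4887 -0.1892]
cap px [258.5 279.6] ztop 0.1024 xy [ 0.4886 -0.2686]
```

View pics/m4.png

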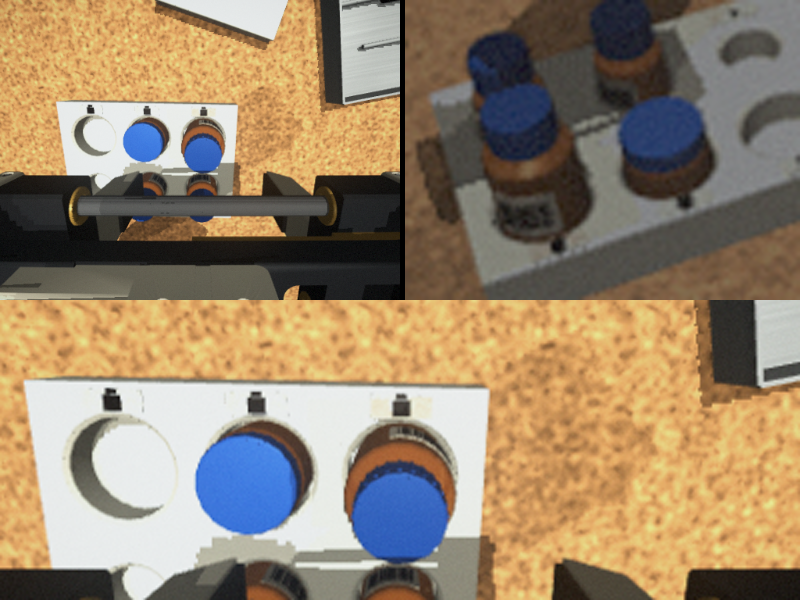

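Shown: medium bottle stands in its own well (near row, cap top 0.1026 same as its twin). Tall label at w5 px x 254–282 vs axis x≈260: label azimuth about -29° (towards -y). Turn the jaws about -29° more, descend, and grip the cap.

```bash
python3 -m creep '[[0.17,0,0,0,0,0,-1],[0.34,0,0,0.01,0,0,-1],[0.5,0,0,0.02,0,0,-1],[0.5,0,0,0.03,0,0,-1],[0.5,0,0,0.03,0,0,-1]]' 30
python3 -c "
from h import *
plan([.5828,-.2683,.078],-119)"
```

```text
clock: 14.88
tcp_pos: [0.5821, -0.2677, 0.1478]
tcp_rot: [-0.685, 0.171, 0.687, 0.171]
force: [-0.7, -0.2, 1.3]
finger_gap: 0.0917
t 14.88 pos [ 0.5821 -0.2677  0.1478] az -118.0 gap 0.0917 F [-0.7 -0.2  1.3] q7 -1.03
turn [ 0.0169  0.0034 -0.0007] shift [ 0.0698  0.0001 -0.0011]
```

```bash
python3 -m creep '[[0,0.003,0,0.02,0,-0.001,-1],[0,0.003,0,0.04,0,-0.001,-1],[0,0.003,0,0.06,0,-0.001,-1],[0,0.003,0,0.07,0,-0.001,-1],[0,0.003,0,0.07,0,-0.001,0.3]]'
python3 -m creep '[[0,0,0,0,0,0,0.5],[0,0,0,0,0,0,1],[0,0,0,0,0,0,1],[0,0,0,0,0,0,1],[0,0,0,0,0,0,1]]' 30
python3 -m creep '[[0,0,0,0,0,0,1],[0,0,0,0,0,0,1],[0,0,0,0,0,0,1]]' 30
python3 -c "
from h import *
plan([.582,-.267,.078],-119)"
```

```text
clock: 15.5
tcp_pos: [0.5823, -0.2679, 0.0769]
tcp_rot: [-0.685, 0.171, 0.687, 0.171]
force: [0.3, -0.0, 0.2]
finger_gap: 0.0859
clock: 16.12
tcp_pos: [0.5823, -0.268, 0.077]
tcp_rot: [-0.685, 0.172, 0.687, 0.171]
force: [-0.9, -0.1, 0.5]
finger_gap: 0.0417
clock: 16.5
tcp_pos: [0.5824, -0.268, 0.077]
tcp_rot: [-0.685, 0.171, 0.687, 0.171]
force: [-0.1, 0.8, -0.1]
finger_gap: 0.0413
t 16.50 pos [ 0.5824 -0.268   0.077 ] az -118.0 gap 0.0413 F [-0.1  0.8 -0.1] q7 -0.98
turn [ 0.0168  0.0016 -0.001 ] shift [-0.001  -0.0007  0.0008]
```

```bash
python3 -m creep '[[0,0,0,-0.01,0,0,1],[0,0,0,-0.03,0,0,1],[0,0,0,-0.06,0,0,1],[0,0,0,-0.1,0,0,1],[0,0,0,-0.14,0,0,1]]'
python3 -m creep '[[0,0,0,-0.02,0,0,1],[0,0,0,-0.03,0,0,1],[0,0,0,-0.03,0,0,1]]'
python3 -c "
from h import *
cam('wrist','w6');cam('scene','s6');t=cam('top','t6')
plan([.516,.247,.25],0)
a=cv2.imread('pics/w6.png');b=cv2.imread('pics/s6.png')
o=np.zeros((600,800,3),np.uint8)
o[:,:400]=cv2.resize(a[150:300,210:310],(400,600),interpolation=2);o[:600,405:]=cv2.resize(b[120:255,70:159],(395,600),interpolation=2)
cv2.imwrite('pics/m5.png',o)"
```

```text
clock: 17.12
tcp_pos: [0.5823, -0.2683, 0.2196]
tcp_rot: [-0.686, 0.172, 0.686, 0.171]
force: [0.5, -0.1, -2.0]
finger_gap: 0.0415
clock: 17.5
tcp_pos: [0.5824, -0.2681, 0.2495]
tcp_rot: [-0.686, 0.172, 0.686, 0.171]
force: [0.7, -0.0, -3.2]
finger_gap: 0.0414
t 17.65 pos [ 0.582  -0.2676  0.2482] az -118.1 gap 0.0413 F [-0.7  0.2 -1.9] q7 -1.12
turn [-2.0606  0.0033  0.0023] shift [-0.0014 -0.423   0.3004]
```

View pics/m5.png

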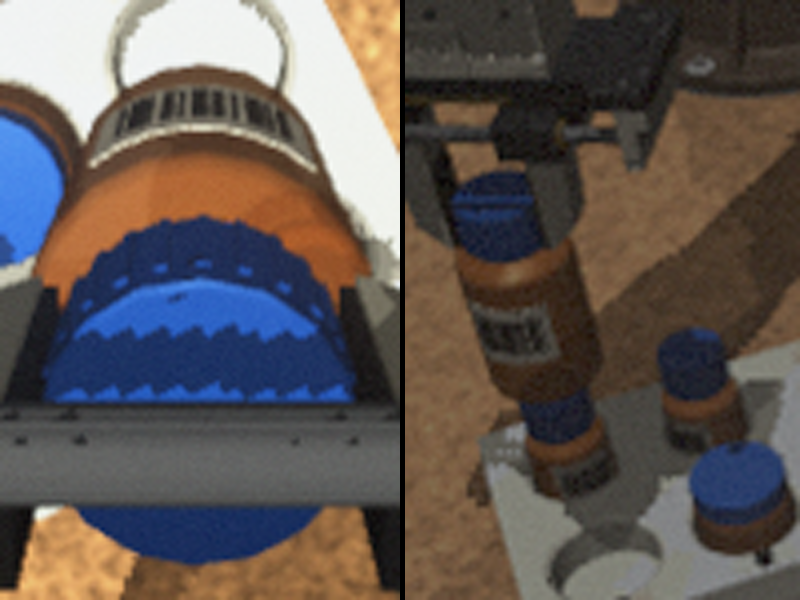

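Held; label visible in the wrist view with its upper edge's ends at crop (90,165) and (318,172), i.e. w6 px (232.5,191.2), (289.5,193). Compute its azimuth, and locate the scanner window accurately.

```bash
python3 -c "
from h import *
np.set_printoptions(precision=4,suppress=True)
w=load('w6')
ax=np.array([.582,-.2678]);z=.2482-.065+.063
A=[]
for u,v in[(232.5,191.2),(289.5,193.)]:
  p=onz(w,u,v,z);q=p[:2]-ax;A.append(np.degrees(np.arctan2(q[1],q[0])));print(p,np.hypot(*q),A[-1])
print('label az',np.mean(A))
# scanner head from depth clouds
for n in('t0','t6','s0'):
  d=load(n);C=cloud(d);x,y,zz=C[...,0],C[...,1],C[...,2]
  k=(x>.45)&(x<.6)&(y>.33)&(y<.47)&(zz>.12)
  h=np.histogram(zz[k],np.arange(.12,.3,.004));print(n,h[0])
  f=k&(zz>.185)&(zz<.203)&(y<.425)
  P=C[f];print(len(P),np.median(P,0),P.min(0),P.max(0),cv2.minAreaRect((P[:,:2]*1000).astype(np.float32)))
"
```

```text
[ 0.6087 -0.2629  0.2462] 0.027118588298250257 10.449304918202051
[ 0.5897 -0.2959  0.2462] 0.029133184115450947 -74.73100283953242
label az -32.14084896066519
t0 [  0   2   7   8   7   7  16   5  21  17  27  37  41  17  11  35  17  79
 302 176  10   1   3   3   6   2   4   4   3   4   4   4   3   5   3   0
   0   5  37  12   0   0   0   0]
575 [0.5261 0.3953 0.195 ] [0.4901 0.3726 0.1854] [0.5599 0.4249 0.2015] ((524.9502563476562, 398.8276672363281), (69.77728271484375, 52.08609390258789), 0.7218684554100037)
t6 [  0   2   6  10   5   7  17   7  20  16  25  44  35  19  12  37  16  74
 276 206   8   4   1   3   3   4   5   4   2   6   1   6   1   4   3   2
   1   4  26  23   0   0   0   0]
576 [0.5261 0.3951 0.1951] [0.4902 0.3716 0.1852] [0.5599 0.4245 0.2029] ((525.1856689453125, 398.3157958984375), (51.95561599731445, 70.7137451171875), 88.12654113769531)
s0 [ 24  18  24  27  30  30  29  32  36  27  33  32  29  40  30  32  38  50
 102  84   5   7   7   6   5   6   6   8   4   7   7   8   5   4   7   8
   4   8  20   6   0   0   0   0]
258 [0.5351 0.3932 0.1947] [0.492  0.3732 0.1852] [0.5652 0.4245 0.2019] ((528.739990234375, 398.8617858886719), (72.91209411621094, 51.272552490234375), 1.2862385511398315)
```

```bash
python3 -m creep '[[-0.1,0,0,0,-0.02,0.014,1],[-0.27,0,0,0,-0.055,0.039,1],[-0.44,0,0,0,-0.095,0.067,1],[-0.61,0,0,0,-0.135,0.096,1],[-0.78,0,0,0,-0.175,0.124,1]]'
python3 -c "
from h import *
plan([.525,.247,.25],4)"
```

```text
clock: 18.27
tcp_pos: [0.5541, -0.053, 0.2474]
tcp_rot: [-0.698, -0.105, 0.701, -0.104]
force: [0.6, 0.1, -1.9]
finger_gap: 0.0413
t 18.27 pos [ 0.5541 -0.053   0.2474] az -73.0 gap 0.0413 F [ 0.6  0.1 -1.9] q7 -0.78
turn [-1.3447  0.0029  0.0043] shift [-0.0025 -0.2955 -0.0596]
```

```bash
python3 -m creep '[[-0.17,0,0,0,-0.04,-0.008,1],[-0.34,0,0,0,-0.085,-0.017,1],[-0.51,0,0,0,-0.13,-0.026,1],[-0.68,0,0,0,-0.175,-0.035,1],[-0.85,0,0,0,-0.21,-0.042,1]]'
python3 -c "
from h import *
plan([.525,.235,.25],4)"
```

```text
clock: 18.9
tcp_pos: [0.5319, 0.1624, 0.2464]
tcp_rot: [-0.591, -0.387, 0.595, -0.384]
force: [-0.2, -0.4, -1.8]
finger_gap: 0.0414
t 18.90 pos [0.5319 0.1624 0.2464] az -23.9 gap 0.0414 F [-0.2 -0.4 -1.8] q7 -0.45
turn [-0.4874  0.0015  0.0063] shift [-0.0035 -0.0358 -0.0636]
```

```bash
python3 -m creep '[[-0.16,0,0,0,-0.012,-0.02,1],[-0.32,0,0,0,-0.024,-0.042,1],[-0.48,0,0.003,0,-0.034,-0.06,1],[-0.487,0.001,0.006,0,-0.036,-0.064,1],[-0.487,0.001,0.006,0,-0.036,-0.064,1]]'
python3 -c "
from h import *
np.set_printoptions(precision=4,suppress=True)
d=cam('wrist','w7');cam('top','t7')
plan([.525,.247,.172],4)
C=cloud(d);x,y,z=C[...,0],C[...,1],C[...,2]
k=(abs(x-.526)<.06)&(y>.35)&(y<.43)&(abs(z-.195)<.006);P=C[k];print(len(P),P.min(0),P.max(0),np.median(P,0),cv2.minAreaRect((P[:,:2]*1000).astype(np.float32)))
a=cv2.imread('pics/w7.png');o=np.zeros((600,800,3),np.uint8)
o[:,:]=cv2.resize(a[0:300,56:456],(800,600),interpolation=2)
cv2.imwrite('pics/m6.png',o)"
```

```text
clock: 19.52
tcp_pos: [0.5248, 0.2347, 0.2459]
tcp_rot: [0.483, 0.516, -0.484, 0.516]
force: [0.3, -1.0, -2.7]
finger_gap: 0.0416
t 19.62 pos [0.5251 0.2341 0.2463] az 3.7 gap 0.0413 F [-0.5 -0.2 -1.7] q7 -0.14
turn [-0.0044  0.0012  0.0007] shift [ 0.0743  0.0008 -0.013 ]
1405 [0.4909 0.3744 0.189 ] [0.561  0.3872 0.1984] [0.5287 0.3789 0.1944] ((526.27490234375, 379.3909606933594), (70.09133911132812, 11.175995826721191), 3.700580358505249)
```

View pics/m6.png

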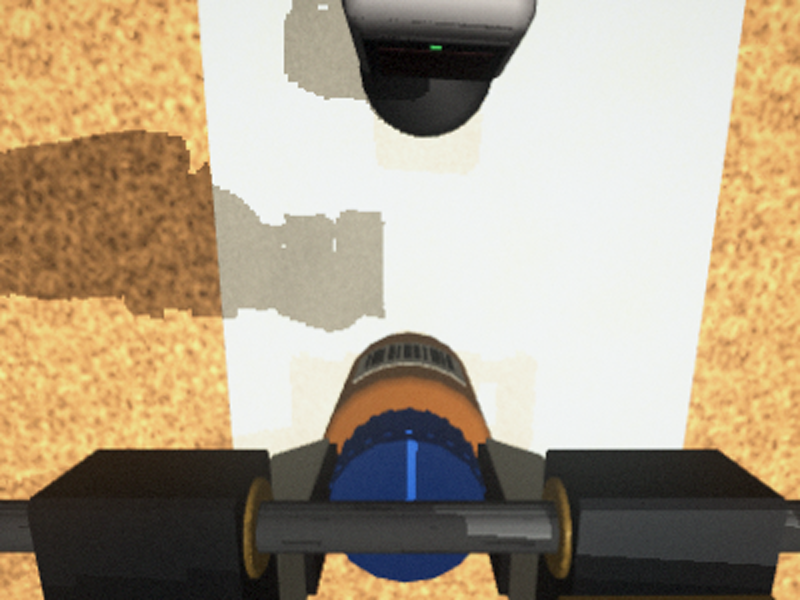

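Wrist view: window/head front at px (274,30) (LED (273.5,23.5)), label ends m6 (353,382), (465,381). Fit the window plane from depth and recheck the label azimuth.

```bash
python3 -c "
from h import *
np.set_printoptions(precision=4,suppress=True)
d=load('w7');C=cloud(d);x,y,z=C[...,0],C[...,1],C[...,2]
k=(abs(x-.526)<.045)&(y>.355)&(y<.40)&(z>.105)&(z<.185)
P=C[k];print(len(P),P.min(0),P.max(0))
Q=P[(P[:,2]>.115)&(P[:,2]<.18)]
for _ in range(3):
  c,r,_,_=np.linalg.lstsq(np.c_[Q[:,0]-.526,Q[:,2]-.153,np.ones(len(Q))],Q[:,1],rcond=None)
  e=Q[:,1]-np.c_[Q[:,0]-.526,Q[:,2]-.153,np.ones(len(Q))]@c; Q=Q[abs(e)<2*e.std()]
print('y = %.4f + %.3f dx + %.3f dz'%(c[2],c[0],c[1]),len(Q),e.std(),'x range',np.percentile(Q[:,0],[0,1,99,100]),'z',np.percentile(Q[:,2],[0,1,99,100]))
k=(abs(x-.526)<.06)&(y>.30)&(y<.43)&(z>.013)&(z<.021);P=C[k];
if len(P)>20:
  print('foot',len(P),P.min(0),P.max(0))
  e=np.array([P[(abs(P[:,0]-a)<.001)][:,1].min() for a in np.arange(.505,.55,.003)]);X=np.arange(.505,.55,.003)
  s=np.linalg.lstsq(np.c_[2*X,2*e,np.ones(len(X))],X**2+e**2,rcond=None)[0];print('foot c',s[:2],np.sqrt(s[2]+s[0]**2+s[1]**2))
print('LED',at(d,273.5,23.5))
ax=np.array([.525,.2345]);zz=.2463-.065+.063;A=[]
for u,v in[(56+353/2,191.),(56+465/2,190.5)]:
  p=onz(d,u,v,zz)[:2]-ax;A.append(np.degrees(np.arctan2(p[1],p[0])));print(np.hypot(*p),A[-1])
print('label az',np.mean(A))
for n in('t7','w7'):
  print(n);caps(load(n))
"
```

```text
1619 [0.4905 0.3713 0.1208] [0.5595 0.3822 0.185 ]
y = 0.3726 + 0.017 dx + 0.006 dz 1109 0.00044155653707267237 x range [0.4979 0.4986 0.5539 0.555 ] z [0.1273 0.1286 0.1796 0.18  ]
foot 959 [0.488 0.369 0.013] [0.5628 0.3993 0.0183]
foot c [0.5263 0.403 ] 0.033184403977874415
LED [0.5263 0.3724 0.179 ]
0.027587281603007732 134.90315790878637
0.02837150220392218 52.072355401926096
label az 93.48775665535624
t7
cap px [354.  220.2] ztop 0.0728 xy [ 0.5819 -0.1864]
cap px [357.8 250.5] ztop 0.1032 xy [ 0.5015 -0.188 ]
cap px [386.9 250. ] ztop 0.1028 xy [ 0.5025 -0.266 ]
w7
cap px [258.9 236.5] ztop 0.2935 xy [0.5238 0.2451]
cap px [258.8 282.3] ztop 0.2935 xy [0.5255 0.2187]
```

```bash
python3 -c "
from h import *
plan([.5285,.2446,.1725],1.7)"
python3 -m creep '[[0.01,0,0,0.015,0.001,-0.002,1],[0.02,0.001,0,0.035,0.002,-0.005,1],[0.035,0.001,0,0.055,0.003,-0.008,1],[0.035,0.001,0.001,0.07,0.004,-0.01,1],[0.035,0.001,0.001,0.074,0.004,-0.01,1]]'
python3 -m creep '[[0,0,0,0,0,0,1],[0,0,0,0,0,0,1]]'
python3 -c "
from h import *
d=cam('wrist','w8');cam('scene','s8')
plan([.5285,.2446,.1725],1.7)
a=cv2.imread('pics/w8.png');b=cv2.imread('pics/s8.png');o=np.zeros((600,800,3),np.uint8)
o[:,:400]=cv2.resize(a[150:300,210:310],(400,600),interpolation=2);o[:,405:]=cv2.resize(b[80:230,255:354],(395,600),interpolation=2)
cv2.imwrite('pics/m7.png',o)"
```

```text
t 19.62 pos [0.5251 0.2341 0.2463] az 3.7 gap 0.0413 F [-0.5 -0.2 -1.7] q7 -0.14
turn [0.0357 0.0012 0.0007] shift [ 0.0738  0.0041 -0.0103]
clock: 20.25
tcp_pos: [0.5279, 0.2439, 0.171]
tcp_rot: [0.492, 0.507, -0.493, 0.508]
force: [0.4, -0.0, -2.1]
finger_gap: 0.0419
clock: 20.5
tcp_pos: [0.5282, 0.2438, 0.1715]
tcp_rot: [0.492, 0.507, -0.493, 0.508]
force: [-0.5, 0.1, -2.8]
finger_gap: 0.0412
t 20.60 pos [0.5282 0.244  0.1715] az 1.7 gap 0.0416 F [-0.2 -0.1 -1.6] q7 -0.13
turn [0.0003 0.0008 0.0004] shift [-0.001   0.0003 -0.0006]
```

View pics/m7.png

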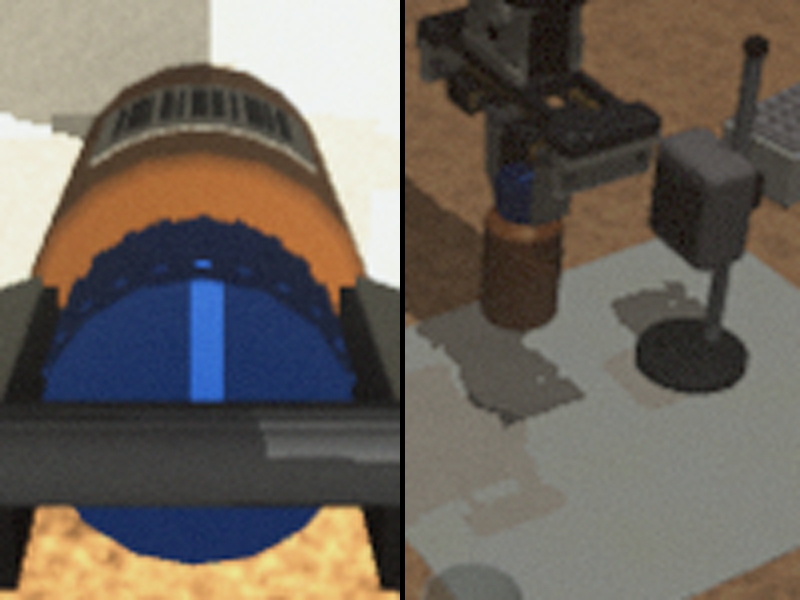

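Held upright at scanner height; label ends at crop (91,163), (318,171). Verify numerically.

```bash
python3 -c "
from h import *
np.set_printoptions(precision=4,suppress=True)
d=load('w8');zz=.1715-.065+.063
# refine label mask: bright low-saturation pixels in image patch
E=[onz(d,210+u/4-.4,150+v/4-.4,zz)[:2] for u,v in((91,163),(318,171))]
for ax in((.5282,.244),(.5282,.2455),(.529,.244)):
  A=[np.degrees(np.arctan2(*(e-ax)[::-1])) for e in E]; print(ax,[np.hypot(*(e-ax)).round(4) for e in E],np.round(A,1),np.mean(A))
print('chord-normal az',np.degrees(np.arctan2(*(E[1]-E[0])[::-1]))+90,'mid',(E[0]+E[1])/2)
# depth cloud of the bottle body: fit axis at label heights
C=cloud(d)[150:215,215:305].reshape(-1,3);k=(C[:,2]>.11)&(C[:,2]<.185)&(np.hypot(C[:,0]-.528,C[:,1]-.244)<.04);P=C[k]
for lo,hi in((.125,.15),(.15,.17),(.17,.185)):
  Q=P[(P[:,2]>lo)&(P[:,2]<hi)]
  if len(Q)>30:
    s=np.linalg.lstsq(np.c_[2*Q[:,:2],np.ones(len(Q))],(Q[:,:2]**2).sum(1),rcond=None)[0];print(lo,len(Q),s[:2],np.sqrt(s[2]+s[:2]@s[:2]))
q=load('s8');C=cloud(q);k=(C[...,0]>.45)&(C[...,0]<.6)&(C[...,1]>.2)&(C[...,1]<.28)&(C[...,2]>.09)&(C[...,2]<.20)
h=cv2.cvtColor(q['img'],cv2.COLOR_RGB2HSV);P=C[k];print('scene body zmin',np.percentile(P[:,2],[0,1,3]))
"
```

```text
(0.5282, 0.244) [np.float64(0.0275), np.float64(0.0275)] [132.9  46.5] 89.65794568265319
(0.5282, 0.2455) [np.float64(0.0264), np.float64(0.0264)] [135.1  44.2] 89.64598632274698
(0.529, 0.244) [np.float64(0.028), np.float64(0.027)] [134.1  47.7] 90.8737600259556
chord-normal az 89.70200148773574 mid [0.5283 0.264 ]
0.125 278 [0.5283 0.245 ] 0.026521632381958343
0.15 470 [0.5282 0.2452] 0.026430726479919276
0.17 643 [0.5282 0.2438] 0.026449210327570125
scene body zmin [0.1056 0.1088 0.1108]
```

```bash
python3 -m creep '[[-0.01,0,0,-0.001,0,0,1],[-0.018,0,0,-0.001,0,0,1],[-0.018,0,0,-0.001,0,0,1],[-0.018,0,0,-0.001,0,0,1],[-0.018,0,0,-0.001,0,0,1]]'
python3 -c "
from h import *
caps(cam('top','t9'));plan([.5285,.2446,.1725],2.8);s=env.get_state();print(abs(s['dq']).max());env.job_done()"
```

```text
clock: 21.22
tcp_pos: [0.5282, 0.2439, 0.1725]
tcp_rot: [0.488, 0.512, -0.488, 0.512]
force: [-0.2, -0.8, -2.3]
finger_gap: 0.0416
cap px [354.3 220. ] ztop 0.0727 xy [ 0.5824 -0.1873]
cap px [353.5 249. ] ztop 0.1030 xy [ 0.5054 -0.1767]
cap px [386.6 249.8] ztop 0.1024 xy [ 0.5031 -0.2654]
t 21.27 pos [0.5282 0.2439 0.1725] az 2.7 gap 0.0412 F [-0.2 -0.2 -2. ] q7 -0.11
turn [-0.001   0.0009  0.0005] shift [-0.      0.0004 -0.0007]
0.0015845471885256967
the job is handed in; nothing more can be done
```

The medium bottle is back in its own well. The tall bottle is in the gripper, held up to the scanner, and I handed the job in at about 21 s on the robot's clock.

**First grasp missed:** the jaws closed above the medium bottle's cap on the first try. The wrist depth showed the fingertips ending about 22 mm behind the reported TCP, not 11 mm ahead of it as `env.tip_extent` says. The bottle had not moved, and I used the measured offset from then on.

**Medium bottle:** its cap top stands at 0.103 m, the same as the other medium bottle in its well. The last top view gave its position as (0.505, -0.177), about 10 mm off in y. Two earlier looks after the release had it in the well, one of them at (0.5015, -0.188), and nothing touched it in between. I put the odd reading down to a poor ellipse fit, perhaps from a shadow, but did not check again before handing in.

**Tall bottle at the scanner:**

| Check | Measured | Target |
|---|---|---|
| Label height | about 0.1535 m | window centre about 0.1535 m |
| Label distance from the glass | about 100 mm | about 100 mm |
| Sideways position of bottle axis | x 0.528 | x 0.5285 |
| Label direction | about 90.7° | about 91° |

- **Label direction:** the label was last measured at 89.7°, and I then turned it about 1° without re-measuring. Repeated measurements of the label angle relative to the gripper differed by up to 4°, so allow about 2° either way.
- **Hold:** the gripper is vertical to about 0.1°, the jaws are 41 mm apart on the cap at 30 N, and the arm is still.
- **Other objects:** the wrist force reading never showed more than about 3 N, and I saw no contact with the scanner or anything else.

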